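# Third hand for a water outlet: unplug the housing, hold the outlet down on its spring

## Robot

A 7-joint arm with a two-finger parallel gripper is mounted at the origin on a cart in front of the work surface, level with it; the furniture and walls round the work are solid. World frame = base frame: x ahead of the robot, y to its left, z up, the work surface at z = 0. Lengths are in m, angles in rad, forces in N, time in s.
With the tool pointing down it reaches from about 0.375 to 0.925 m from the base axis. Payload 3.1 kg.
Tool frame: the origin (TCP) lies midway between the tips of the shut fingers; the grasp point (between the pads) lies 19 mm behind it; x points along the fingers, z is the direction in which the jaws open and shut, and the axes are right-handed (so a half turn about x gives the same grasp; the last joint's range is limited). The gripper opens to 85 mm and grips with 20 to 120 N. Pads are 22 mm wide; open, the fingers measure 114 mm over their backs; the gripper's body (76 mm by 85 mm) begins 54 mm behind the grasp point. The pads swing forward as they close: fully open they stand 13 mm farther back than shut.
Start: joints at [1.232, 0.383, 0.044, 1.598, -0.018, 1.161, -0.05], TCP at [0.155, -0.631, 0.231] pointing down, gripper open.
Joint ranges: [-2.61, 2.61], [-0.41, 2.15], [-1.48, 1.57], [0, 2.5], [-1.57, 4.71], [0.05, 1.97], [-2.85, 2.85]. Speed limits (rad/s): [2.79, 2.79, 3.14, 3.14, 3.14, 3.14, 3.14].

## Interface

Orientations are given as a rotation vector (axis times angle).
In Python, from cell import arm gives the robot as it stands. The module is installed in compiled form; this text tells all that it offers.
- The arm moves only by the shell command python3 -m crank 'ROWS' [FORCE]. ROWS is JSON, one flat list of numbers, 7 for each row, row after row: the shift along the tool's x, y, z in mm, then the turn, a rotation vector about the tool's x, y, z in rad, then the opening, from 0 (shut) to 1 (fully open). In form: [tx, ty, tz, ax, ay, az, gripper, tx, ty, tz, ax, ay, az, gripper, ...]. A call has 1 to 20 rows; each row shifts and turns the commanded pose from where the row before left it, along the tool's axes as they then stand; what a row does not reach is not made up. A row lasts 1/10 s, in which the tool goes at most 50 mm and 8.59 degrees, less where a joint would pass 70% of its speed; a pose out of reach is approached as far as the arm can. A call is refused whole if a number of a shift passes 50 or a number of a turn 0.15, either way. A call with a gripper value outside its range is refused whole. The fingers move at their own pace and stop on an object; FORCE is the grip in N (left out, the last holds). Time passes only in rows, so rows that do not move let the fingers close. It gives the time, the measured TCP pose, the force and the opening at its end, in the units of the state.
- arm.get_state(): the state, without advancing time (a new reading comes with each control period).
- arm.snapshot(name): name is "scene" or "top" or "wrist"; returns a dict with "img" (420x560x3 uint8, red, green, blue), "intrinsics" (3x3 intrinsics, pixels), "R" (3x3) and "t" (3): a world point X has camera coordinates R X + t. Camera axes: x right, y down, z forward; pixel columns grow to the right and rows downward; lengths in m; the calibration is good to about 2 mm. A picture is of the moment at which its call begins. There is no depth.
- arm.sign_off(): hands the job in, once; it reports no verdict.
The state is a dict: "time": time; "q": joint angles; "joint_vel": joint speeds; "tau": joint torques, N m; "position": TCP position; "eef_rot": TCP orientation; "force": force on the tool from outside, world axes, zero at the start; "moment": the same for the moment, N m; "opening": opening from 0.0 (shut) to 1.0 (fully open).
Only numpy, scipy, OpenCV 4.12 (cv2) and the standard library are available. Lean on these libraries where they do the work, as an engineer would, in place of code of your own. Each camera call takes 0.05 s, during which the arm holds its last target. There are 200 camera calls.

## Task

Turn the red transit plug counterclockwise as far as it goes to free its bayonet, lift it out of the thermostat housing and set it aside on the bench. Then fit the loose aluminium water outlet into the housing's bore with its two ears square over the housing's ears, and hold it down against the thermostat spring with a steady push of about 15 N, so that I can start the screws: finish while still holding and pressing it, never ram it down, and leave the filter, the bearing and the two screws where they are.

Things in the scene. Friction and masses are not known exactly. Their poses are not given: they have to be found in the camera images.
- bore (a point): Centre of the bore mouth in the top face of the thermostat housing, 80 mm above the bench; z up, x through its two screw ears (alike; holes at x = +-36 mm; flange 93 mm long along x, 60 mm wide). The bore is 35 mm across, with two 13 mm wide bayonet notches at +x and -x in its 5 mm thick lip.
- housing: The housing: a fixed aluminium casting on a dark steel plate (100 x 70 x 10 mm), face level; origin under the plate at bench height, straight below the bore, axes as bore. Hose stubs at +y (to 56 mm from the axis) and -y (to 44 mm), below 57 mm. Round it, fixed: cylinder head (-y side, 127 mm high), intake manifold (nearer the robot, 160 mm), a wall tray on the far left 240 mm up.
- thermostat (a joint): How far the sprung brass thermostat in the bore is pushed down, m; 0 at rest, its stop at 0.0095. At rest its head lies 6 mm below the housing face. It pushes back with 3.6 N at first and 2.5 N more for every mm.
- plug_grip (a point): Middle of the grip bar of the red plastic transit plug (35 g) that closes the bore at the start; z up. The bar is 46 mm long along x, 12 mm wide along y and stands 22 mm high on a round cap of 53 mm; the point is 11 mm above the cap's top, 10 mm below the bar's top, 17 mm above the housing face with the plug in, 29.5 mm up with the plug standing on the bench.
- transit_plug: The plug; origin on its axis at the feet of its two lugged legs, in line with the bar, 12.5 mm below the cap; axes as plug_grip. At the start the bar is 0.85 to 1.4 rad clockwise (from above) of the line of the ears; turned counterclockwise it meets a stop in that line (within 0.1 rad) and only there lifts straight out. Bare bench to set it on: round x 0.35, y 0.085.
- outlet_grip (a point): Middle of the hose neck of the loose cast aluminium water outlet, on its axis; z up. Round neck, 36 mm across, from 19 mm below this point to 25 mm above it (bead of 39 mm at the top). Under the neck a 9 mm thick flange, 93 mm long along x with ear holes at x = +-36 mm, 60 mm wide. The outlet stands on its spigot at the start, this point 42 mm above the bench.
- outlet_face (a point): Underside of the outlet's flange, on its axis, 28 mm below outlet_grip, same axes. The spigot meets the thermostat when this point is 8 mm above bore; about 3.5 mm above it the push is 15 N; fully down takes about 24 N. Over 40 N counts as ramming.
- water_outlet: The outlet, about 280 g; origin at the middle of the spigot's foot, axes as outlet_grip. The spigot under the flange is round, 33 mm across, 14 mm long with a 2.5 mm chamfer, and fits the bore with 1 mm to spare all round.
- oil_filter: Bystander: blue oil filter canister standing on the bench, 66 mm across, 79 mm high; origin under it.
- bearing: Bystander: ball bearing lying flat, 62 mm across, 16 mm high; origin under it.
- screw_a: Bystander: hex-head screw lying on the bench, 78 mm long, 19 mm head; origin under its middle.
- screw_b: Bystander: a second such screw.
Not all that is in view belongs to the job. Leave any green look-alike of the transit_plug alone.

How it is judged:
On the way, in this order (a step that is already met when the one before it is completed fails the run):
1. the transit plug is released and lifted clear of the housing (z of plug_grip in the frame of bore above 0.045 m and contact force between transit_plug and the fingers above 0.5 N), for 0.1 s.
2. the plug lies on the bench, let go, at least 9 cm from the bore (height (world z) of plug_grip between 0.005 and 0.04 m and horizontal distance between plug_grip and bore above 0.09 m and contact force between transit_plug and the arm below 0.1 N and contact force between transit_plug and the fingers below 0.1 N and linear speed of transit_plug below 0.02 m/s), for 0.2 s.
3. the outlet's spigot has entered the bore, ears in line (horizontal distance between outlet_face and bore below 0.003 m and angle between the x axis of outlet_face and the x axis of bore, either way round below 0.12 rad and angle between outlet_face's own z axis and vertical below 0.07 rad and z of outlet_face in the frame of bore below 0.0095 m), for 0.1 s.
4. the outlet is pressed on the thermostat with 10 to 20 N for a second (horizontal distance between outlet_face and bore below 0.003 m and angle between the x axis of outlet_face and the x axis of bore, either way round below 0.12 rad and angle between outlet_face's own z axis and vertical below 0.07 rad and contact force between water_outlet and housing between 10 and 20 N and z of outlet_face in the frame of bore below 0.0065 m and value of joint thermostat above 0.002 m and contact force between water_outlet and the fingers above 1 N and linear speed of water_outlet below 0.01 m/s), for 1 s.
At the end, for the whole second after the job is handed in: Outlet held by the gripper, still, pressed on the housing with 10 to 20 N, flange under 6.5 mm above the face, axis within 3 mm of the bore's, ears in line within 0.12 rad, upright within 0.07 rad, thermostat down over 2 mm; plug resting on the bench, let go, 9 cm or more from the bore (all of step 2 and all of step 4); the arm keeps its last pose, push and grip.
It fails at once if the outlet is rammed: pressed on the housing with more than 40 N (contact force between water_outlet and housing above 40 N).
It fails at once if the oil filter, the bearing or a screw is moved by more than 3 cm (distance of any of oil_filter, bearing, screw_a, screw_b from where it was at the start of the episode above 0.03 m).
It also fails if it takes over 61 s, if anything falls off the work surface, if the arm or the gripper's body presses on something with over 40 N, if the wrist force passes 120 N, or if a joint passes its speed limit or range.

## Working session

There is one attempt and no reset: what is moved stays moved. The work goes in short steps, Python scripts to look and compute and a shell command to move; the robot and the scene stay as the last step left them, time stands still between calls to the robot, and variables do not carry over. Pictures are saved under pics/ and viewed, about 8 in all and at most 12, crops included, and the job is handed in when it is done.

```bash
mkdir -p pics; cat > h.py <<'E'
import numpy as np, cv2
from cell import arm
from scipy.spatial.transform import Rotation as Rn
def snap(n,f):
    s=arm.snapshot(n); cv2.imwrite(f'pics/{f}.png',s['img'][:,:,::-1]); np.savez(f'pics/{f}.npz',K=s['intrinsics'],R=s['R'],t=s['t']); return s
def ray(f,u,v,z):
    d=np.load(f'pics/{f}.npz'); K,R,t=d['K'],d['R'],d['t']
    c=-R.T@t; r=R.T@np.linalg.inv(K)@np.array([u,v,1.]); return c+r*(z-c[2])/r[2]
def proj(f,X):
    d=np.load(f'pics/{f}.npz'); p=d['K']@(d['R']@np.array(X,float)+d['t']); return p[:2]/p[2]
E
python3 - <<'E'
from h import *
for n in ['scene','top','wrist']:
    s=snap(n,n+'0'); print(n,(-s['R'].T@s['t']).round(3),s['intrinsics'][0,0])
print(arm.get_state())
a=[cv2.imread(f'pics/{n}0.png') for n in ['scene','top']]
cv2.imwrite('pics/a.png',np.vstack([cv2.resize(x,(560,420)) for x in a])[:, :])
E
```

```text
scene [ 0.234 -0.286  1.177] 441.9166473498832
top [0.467 0.27  1.029] 395.80973953295296
wrist [ 0.231 -0.612  0.372] 374.5436628937856
{'time': 0.15, 'q': array([ 1.23221663,  0.38367849,  0.04383334,  1.59918486, -0.01792821,
        1.16118134, -0.04990073]), 'joint_vel': array([-1.55165983e-03, -2.90176301e-03,  2.15176002e-05, -4.11163187e-03,
       -1.27963826e-04, -4.04965585e-04, -1.53949783e-04]), 'tau': array([ 2.01400566e-03, -4.34050870e+01,  1.02698855e+00, -2.49978250e+01,
        1.08231849e-02,  7.28957923e-03, -6.07515531e-06]), 'position': array([ 0.15484537, -0.63054413,  0.23016855]), 'eef_rot': array([ 1.03122188,  1.31526796, -1.02920144]), 'force': array([ 0.6937678 , -0.8603871 , -0.54201428]), 'moment': array([ 0.01295632, -0.02745567, -0.00923729]), 'opening': 0.9968717962682425}
```

View pics/top0.png

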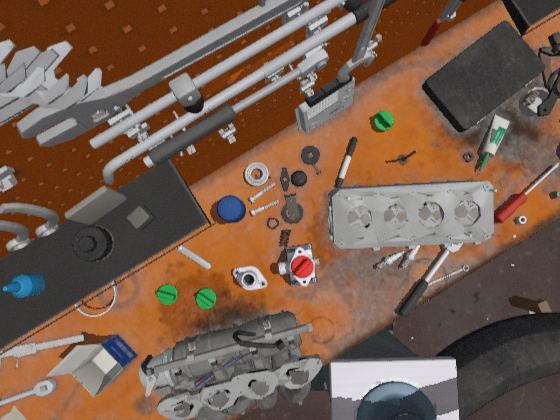

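View pics/scene0.png

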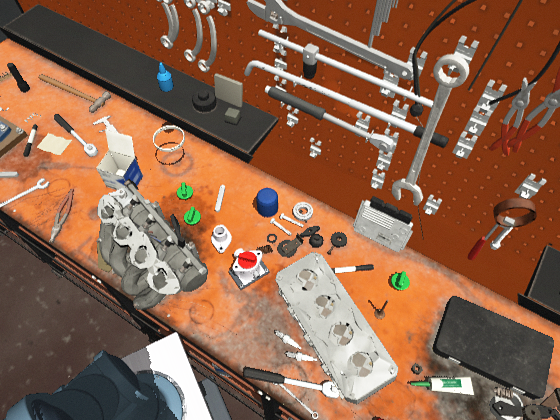

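The red plug sits on the housing at top (302,267) and scene (246,260), and the outlet is at top (250,278). The green look-alikes, at top (167,294), (205,298) and (384,121), stay untouched. I'll confirm with one enlarged crop.

```bash
python3 - <<'E'
from h import *
a=cv2.imread('pics/top0.png')[240:310,225:335]; b=cv2.imread('pics/scene0.png')[215:295,200:290]
A=cv2.resize(a,None,fx=7,fy=7,interpolation=cv2.INTER_CUBIC)[:,:]
cv2.imwrite('pics/c1.png',A)
for f in ['top0','scene0']:
    im=cv2.imread(f'pics/{f}.png').astype(int); m=((im[:,:,2]>140)&(im[:,:,1]<60)&(im[:,:,0]<60)).astype(np.uint8)
    n,l,st,c=cv2.connectedComponentsWithStats(m)
    for i in range(1,n):
        if st[i,4]>100: print(f,st[i],c[i], ray(f,*c[i],0.09))
print('outlet',ray('top0',250,278,.05),'bore',ray('top0',302,267,.08))
E
```

```text
scene0 [238 252  19  16 224] [246.86607143 259.17410714] [0.39904384 0.22427205 0.09      ]
outlet [0.36893403 0.35457559 0.05      ] bore [0.3946797  0.22773534 0.08      ]
```

View pics/c1.png

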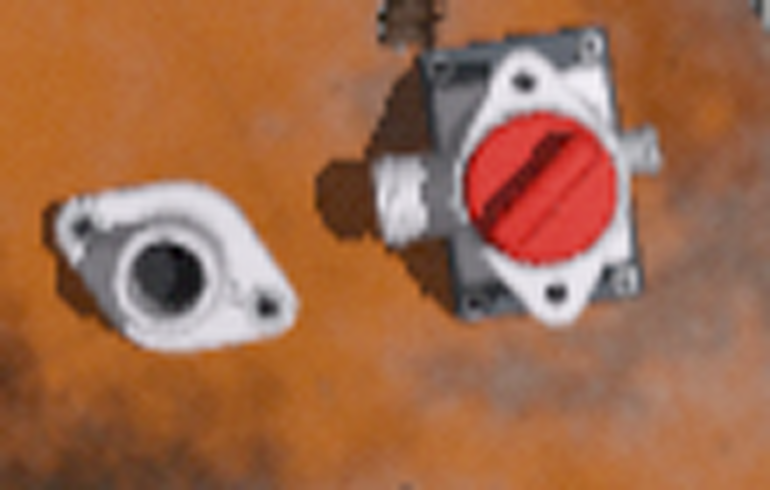

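The crop shows the housing's ear holes at crop (524,82) and (557,293), and the red bar running up to the right. The loose outlet has holes at (84,228) and (268,305) and its neck top at (168,275).

```bash
python3 - <<'E'
from h import *
def c(x,y,z): return ray('top0',225+(x+.5)/7-.5,240+(y+.5)/7-.5,z)
ang=lambda d: np.arctan2(d[1],d[0])
a,b=c(524,82,.08),c(557,293,.08); print('holes',a,b,'bore',(a+b)/2,'len',np.linalg.norm(a-b),'ang',ang(a-b))
p,q=c(515,240,.097+.01),c(600,150,.107); print('bar ang',ang(q-p),'cap centre',c(540,188,.086))
a,b=c(84,228,.023),c(268,305,.023); print('outlet holes',(a+b)/2,np.linalg.norm(a-b),ang(a-b),'neck top',c(168,275,.067),'bore lower',c(168,282,.02))
print('filter',ray('top0',231,208,.079),'bearing',ray('top0',257,174,.016))
s=arm.get_state(); print(Rn.from_rotvec(s['eef_rot']).as_matrix().round(3))
d=np.load('pics/wrist0.npz'); R=Rn.from_rotvec(s['eef_rot']).as_matrix()
print('cam in tool',R.T@(-d['R'].T@d['t']-s['position']),'\n',(R.T@d['R'].T).round(3))
E
```

```text
holes [0.43201348 0.23272821 0.08      ] [0.36059284 0.22369199 0.08      ] bore [0.39630316 0.2282101  0.08      ] len 0.0719899997649345 ang 0.12585235508066728
bar ang -0.7888005032704558 cap centre [0.39649512 0.22863903 0.086     ]
outlet holes [0.36715292 0.35763927 0.023     ] 0.07184036637376513 1.1529548035875496 neck top [0.36868297 0.35660018 0.067     ] bore lower [0.36137    0.36086573 0.02      ]
filter [0.54002328 0.39426123 0.079     ] bearing [0.63102915 0.33368084 0.016     ]
[[-0.001  0.971  0.239]
 [ 0.002  0.239 -0.971]
 [-1.    -0.    -0.002]]
cam in tool [-1.41827810e-01  7.86140380e-02 -1.35385598e-04] 
 [[ 0.    -0.304  0.953]
 [ 0.001 -0.953 -0.304]
 [ 1.     0.001 -0.   ]]
```

```bash
cat >> h.py <<'E'
def Rd(phi):  # tool down, jaw axis (tool z) at world angle phi
    z=np.array([np.cos(phi),np.sin(phi),0]); x=np.array([0,0,-1.]); return np.stack([x,np.cross(z,x),z],1)
def plan(wps,p=None,R=None,dp=0,dr=2):
    """wps: (pos,phi,rows,grip[,dir]); prints rounded rows"""
    s=arm.get_state()
    p=s['position'].copy() if p is None else np.array(p,float); R=Rn.from_rotvec(s['eef_rot']).as_matrix() if R is None else R
    out=[]
    for pos,phi,n,g in wps:
        T=Rd(phi); p0=p.copy(); rv=Rn.from_matrix(R.T@T).as_rotvec(); R0=R.copy()
        for k in range(1,n+1):
            t=(R.T@(p0+(np.array(pos)-p0)*k/n-p)*1000).round(dp)+0.
            r=Rn.from_matrix(R.T@R0@Rn.from_rotvec(rv*k/n).as_matrix()).as_rotvec().round(dr)+0.
            out.append([f'{v:g}' for v in [*t,*r,g]]); p=p+R@t/1000; R=R@Rn.from_rotvec(r).as_matrix()
    for i in range(0,len(out),20): print(',  '.join(','.join(r) for r in out[i:i+20]),'\n')
    print('end',p.round(4))
E
python3 - <<'E'
from h import *
for u,v in [(150,350),(190,325),(230,318),(300,315),(320,345)]: print(ray('top0',u,v,.16).round(3))
print('head',ray('top0',332,190,.127).round(3),ray('top0',337,248,.127).round(3)); print('set px',proj('top0',[.37,.09,0]))
plan([((.47,-.42,.28),-.85,10,1),((.56,-.05,.28),-.1,10,1),((.396,.228,.20),.782,10,1)])
E
```

```text
[0.232 0.564 0.16 ]
[0.283 0.477 0.16 ]
[0.295 0.39  0.16 ]
[0.298 0.239 0.16 ]
[0.234 0.198 0.16 ]
head [0.571 0.156 0.127] [0.439 0.149 0.127]
set px [354.36195383 272.90912861]
-5,36,-13,-0.05,0,0,1,  -5,36,-11,-0.05,0,0,1,  -5,37,-9,-0.04,0,0,1,  -5,37,-8,-0.05,0,0,1,  -5,37,-6,-0.05,0,0,1,  -5,38,-4,-0.05,0,0,1,  -5,38,-3,-0.05,0,0,1,  -5,38,0,-0.04,0,0,1,  -5,37,1,-0.05,0,0,1,  -5,38,3,-0.05,0,0,1,  0,31,-22,-0.07,0,0,1,  0,33,-19,-0.08,0,0,1,  0,34,-17,-0.07,0,0,1,  0,35,-15,-0.08,0,0,1,  1,36,-11,-0.07,0,0,1,  0,37,-9,-0.08,0,0,1,  0,38,-6,-0.07,0,0,1,  0,38,-4,-0.08,0,0,1,  0,38,0,-0.07,0,0,1,  0,38,2,-0.08,0,0,1 

8,26,-19,-0.09,0,0,1,  8,28,-17,-0.09,0,0,1,  8,29,-14,-0.08,0,0,1,  8,30,-12,-0.09,0,0,1,  8,31,-9,-0.09,0,0,1,  8,31,-6,-0.09,0,0,1,  9,32,-3,-0.09,0,0,1,  8,33,-1,-0.09,0,0,1,  8,32,3,-0.08,0,0,1,  8,32,5,-0.09,0,0,1 

end [0.3959 0.2283 0.1997]
```

```bash
python3 -m crank '[-5,36,-13,-0.05,0,0,1,  -5,36,-11,-0.05,0,0,1,  -5,37,-9,-0.04,0,0,1,  -5,37,-8,-0.05,0,0,1,  -5,37,-6,-0.05,0,0,1,  -5,38,-4,-0.05,0,0,1,  -5,38,-3,-0.05,0,0,1,  -5,38,0,-0.04,0,0,1,  -5,37,1,-0.05,0,0,1,  -5,38,3,-0.05,0,0,1,  0,31,-22,-0.07,0,0,1,  0,33,-19,-0.08,0,0,1,  0,34,-17,-0.07,0,0,1,  0,35,-15,-0.08,0,0,1,  1,36,-11,-0.07,0,0,1,  0,37,-9,-0.08,0,0,1,  0,38,-6,-0.07,0,0,1,  0,38,-4,-0.08,0,0,1,  0,38,0,-0.07,0,0,1,  0,38,2,-0.08,0,0,1]' 60 && python3 -m crank '[8,26,-19,-0.09,0,0,1,  8,28,-17,-0.09,0,0,1,  8,29,-14,-0.08,0,0,1,  8,30,-12,-0.09,0,0,1,  8,31,-9,-0.09,0,0,1,  8,31,-6,-0.09,0,0,1,  9,32,-3,-0.09,0,0,1,  8,33,-1,-0.09,0,0,0.35,  8,32,3,-0.08,0,0,0.35,  8,32,5,-0.09,0,0,0.35,0,0,0,0,0,0,0.35,0,0,0,0,0,0,0.35,0,0,0,0,0,0,0.35]'
python3 - <<'E'
from h import *
s=snap('wrist','w1'); st=arm.get_state(); print(st['q'].round(2),st['position'],Rn.from_rotvec(st['eef_rot']).as_matrix().round(3))
cv2.imwrite('pics/w1b.png',cv2.resize(cv2.imread('pics/w1.png'),(800,600),interpolation=cv2.INTER_CUBIC))
E
```

```text
time: 2.15
position: [0.56, -0.0494, 0.28]
eef_rot: [0.076, 1.57, -0.076]
force: [1.3, -0.1, -0.2]
opening: 1.001
time: 3.45
position: [0.3967, 0.2265, 0.1993]
eef_rot: [-0.609, 1.484, 0.608]
force: [0.8, 0.1, 0.3]
opening: 0.352
[ 0.21  0.12 -0.85  2.04  0.1   1.02  0.09] [0.39697416 0.22629754 0.19937469] [[ 0.    -0.701  0.713]
 [-0.     0.713  0.701]
 [-1.    -0.001  0.   ]]
```

View pics/w1b.png

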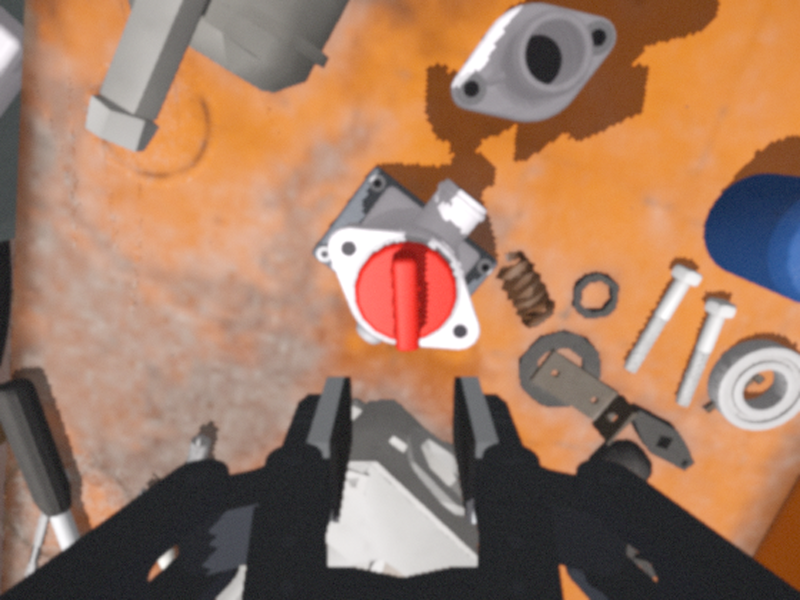

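The wrist view shows the red bar (~(404,252) to (407,346)) nearly in line with the tool's y axis. Housing holes are at (348,248) and (460,331), and outlet holes at (471,89) and (599,38).

```bash
python3 - <<'E'
from h import *
c=lambda u,v,z: ray('w1',(u+.5)*.7-.5,(v+.5)*.7-.5,z)
ang=lambda d: np.arctan2(d[1],d[0])
a,b=c(348,248,.08),c(460,331,.08); print('bore',(a+b)/2,np.linalg.norm(a-b),ang(b-a))
im=cv2.imread('pics/w1.png').astype(int); m=((im[:,:,2]>110)&(im[:,:,1]<90)&(im[:,:,0]<90)).astype(np.uint8)[150:260,230:340]
print('cap',c(406,292,.086),'bar top',c(404,252,.108),c(407,347,.108),ang(c(404,252,.108)-c(407,347,.108)))
a,b=c(471,89,.023),c(599,38,.023); print('outlet',(a+b)/2,np.linalg.norm(a-b),ang(b-a)%np.pi)
plan([((.3965,.2275,.115),.765,8,.35),((.3965,.2275,.091),.765,6,.35)])
E
```

```text
bore [0.39918546 0.2275099  0.08      ] 0.0722271808996587 0.12101972928074066
cap [0.3986467  0.22843798 0.086     ] bar top [0.38009185 0.24566214 0.108     ] [0.41322311 0.21418173 0.108     ] 2.3817394674822743
outlet [0.3704888  0.35708013 0.023     ] 0.07278638852199984 1.1394319560423598
11,0,0,0,0,0,0.35,  10,0,0,0,0,0,0.35,  11,0,0,0,0,0,0.35,  10,1,0,0.01,0,0,0.35,  11,0,0,0,0,0,0.35,  10,0,0,0,0,0,0.35,  11,0,0,0,0,0,0.35,  10,0,1,0,0,0,0.35,  4,0,0,0,0,0,0.35,  4,0,0,0,0,0,0.35,  4,0,0,0,0,0,0.35,  4,0,0,0,0,0,0.35,  4,0,0,0,0,0,0.35,  4,0,-1,0,0,0,0.35 

end [0.3963 0.227  0.0914]
```

```bash
python3 -m crank '[12,1,1,-0.03,0,0,0.35, 15,0,1,0,0,0,0.35, 15,0,0,0,0,0,0.35, 15,0,0,0,0,0,0.35, 15,0,0,0,0,0,0.35, 10,0,0,0,0,0,0.35, 10,0,0,0,0,0,0.35, 8,0,0,0,0,0,0.35, 4,0,0,0,0,0,0.35, 4,0,0,0,0,0,0.35, 0,0,0,0,0,0,0.35]' && python3 -m crank '[0,0,0,0,0,0,0, 0,0,0,0,0,0,0, 0,0,0,0,0,0,0, 0,0,0,0,0,0,0, 0,0,0,0,0,0,0,0,0,0,0,0,0,0]' 60
```

```text
time: 4.6
position: [0.3967, 0.2296, 0.0911]
eef_rot: [-0.633, 1.477, 0.633]
force: [0.0, -0.0, 0.4]
opening: 0.351
time: 5.2
position: [0.3973, 0.23, 0.0919]
eef_rot: [-0.633, 1.475, 0.633]
force: [-0.4, 0.9, 5.9]
opening: 0.123
```

```bash
python3 -m crank '[-1,0,0,-0.08,0,0,0, 0,0,0,-0.08,0,0,0, 0,0,0,-0.08,0,0,0, 0,0,0,-0.08,0,0,0, 0,0,0,-0.08,0,0,0, 0,0,0,-0.08,0,0,0, 0,0,0,-0.08,0,0,0, 0,0,0,-0.08,0,0,0, 0,0,0,-0.08,0,0,0, 0,0,0,-0.08,0,0,0]' 80; python3 -c "
from h import *
s=arm.get_state();print(s['moment'],s['force'],Rn.from_rotvec(s['eef_rot']).as_matrix()[:,2])"
python3 -m crank '[0,0,0,-0.05,0,0,0, 0,0,0,-0.05,0,0,0, 0,0,0,-0.03,0,0,0, 0,0,0,0,0,0,0]'; python3 -c "
from h import *
s=arm.get_state();print(s['moment'],s['force'],Rn.from_rotvec(s['eef_rot']).as_matrix()[:,2])"
```

```text
time: 6.2
position: [0.3968, 0.2292, 0.092]
eef_rot: [-1.24, 1.189, 1.24]
force: [0.4, -0.4, 1.0]
opening: 0.112
[-0.03750413 -0.12497103 -0.02014185] [ 0.39622891 -0.41909236  1.03714716] [-4.22231905e-02  9.99108166e-01 -2.74561758e-04]
time: 6.6
position: [0.3973, 0.2276, 0.092]
eef_rot: [-1.334, 1.128, 1.331]
force: [1.8, -5.8, 3.0]
opening: 0.114
[-1.09108747 -0.41089237 -0.09924081] [ 1.81359009 -5.78075182  2.96448757] [-0.16678128  0.98598952 -0.00294612]
```

```bash
python3 -m crank '[0,0,-1,-0.03,0,0,0, 0,0,0,-0.03,0,0,0, 0,0,0,0,0,0,0]'; python3 -c "
from h import *
s=arm.get_state();print(s['moment'],s['force'],Rn.from_rotvec(s['eef_rot']).as_matrix()[:,2]); snap('wrist','w2')
cv2.imwrite('pics/w2b.png',cv2.resize(cv2.imread('pics/w2.png')[120:330,140:420],(784,588),interpolation=cv2.INTER_CUBIC))"
```

```text
time: 6.9
position: [0.3976, 0.227, 0.0921]
eef_rot: [-1.376, 1.095, 1.374]
force: [1.8, -4.9, 1.9]
opening: 0.116
[-1.21453682 -0.57519223 -0.48856206] [ 1.79200086 -4.90824206  1.94116572] [-0.22472708  0.97441984 -0.00192612]
```

View pics/w2b.png

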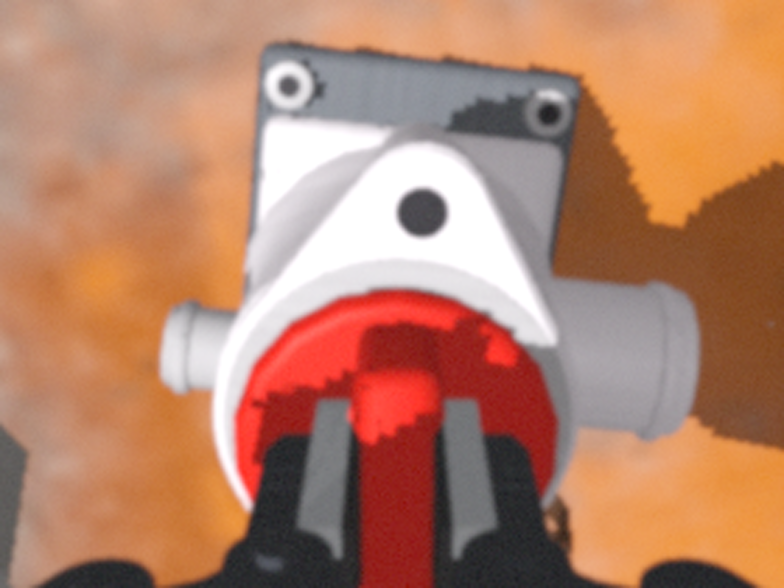

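The bar is now close to the ear line, about 0.1 rad past it, and the moment about z has risen to −0.49 N·m, so it is at the stop. Easing back slightly, then lifting.

```bash
python3 -m crank '[0,0,0,0.02,0,0,0, -3,0,0,0,0,0,0, -4,0,0,0,0,0,0, -5,0,0,0,0,0,0]'; python3 -c "
from h import *
s=arm.get_state();print(s['moment'],s['force'],Rn.from_rotvec(s['eef_rot']).as_matrix()[:,2])"
```

```text
time: 7.35
position: [0.3956, 0.2275, 0.1037]
eef_rot: [-1.362, 1.106, 1.364]
force: [1.0, -4.4, -1.7]
opening: 0.111
[-1.01881079 -0.17607542 -0.10759837] [ 0.97023896 -4.35218161 -1.70169955] [-0.20854385  0.97801168 -0.00161702]
```

```bash
python3 -m crank '[-15,0,0,0,0,0,0, -25,0,0,0,0,0,0, -25,0,0,0,0,0,0, -25,0,0,0,0,0,0, -5,0,0,0,0,0,0, 0,0,0,0,0,0,0]'; python3 - <<'E'
from h import *
s=arm.get_state();print(s['moment'],s['force'])
snap('wrist','w3'); cv2.imwrite('pics/w3b.png',cv2.resize(cv2.imread('pics/w3.png'),(800,600),interpolation=cv2.INTER_CUBIC))
plan([((.367,.088,.195),1.72,8,0),((.367,.088,.06),1.72,6,0),((.367,.088,.03),1.72,4,0)])
E
```

```text
time: 7.95
position: [0.3973, 0.2309, 0.2006]
eef_rot: [-1.364, 1.097, 1.361]
force: [0.3, -0.2, -0.8]
opening: 0.116
[-0.00794708  0.04819447 -0.0178826 ] [ 0.34872068 -0.22164822 -0.84752872]
1,7,-17,0.01,0,0,0,  0,7,-16,0.01,0,0,0,  1,7,-17,0,0,0,0,  0,7,-17,0.01,0,0,0,  1,7,-16,0.01,0,0,0,  0,7,-17,0.01,0,0,0,  1,6,-17,0,0,0,0,  0,7,-17,0.01,0,0,0,  23,0,0,0,0,0,0,  22,0,0,0,0,0,0,  23,0,0,0,0,0,0,  22,0,0,0,0,0,0,  23,0,0,0,0,0,0,  22,0,0,0,0,0,0,  8,0,0,0,0,0,0,  7,0,0,0,0,0,0,  8,0,0,0,0,0,0,  7,0,0,0,0,0,0 

end [0.3671 0.0882 0.0302]
```

View pics/w3b.png

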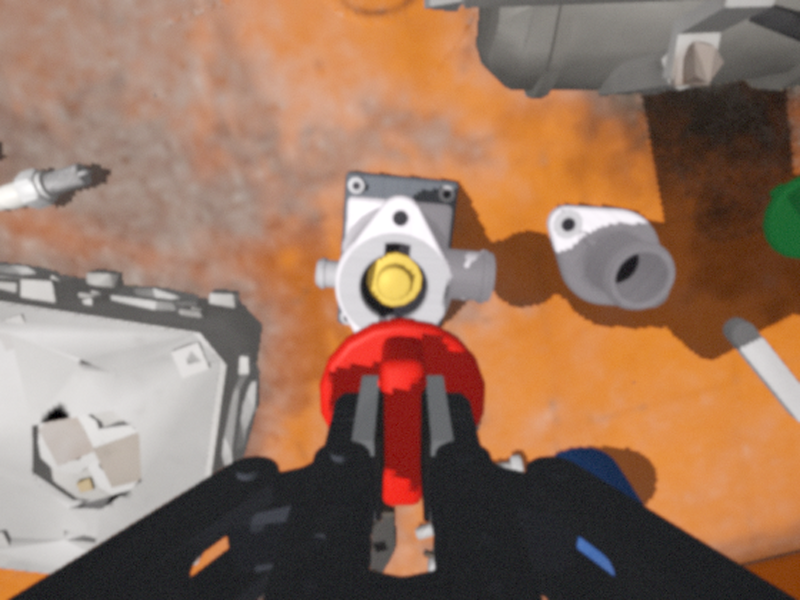

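The plug is out and in the jaws, and the bore is open with the brass thermostat at (397,280). Now setting it down.

```bash
python3 -m crank '[1,7,-17,0.01,0,0,0,  0,7,-16,0.01,0,0,0,  1,7,-17,0,0,0,0,  0,7,-17,0.01,0,0,0,  1,7,-16,0.01,0,0,0,  0,7,-17,0.01,0,0,0,  1,6,-17,0,0,0,0,  0,7,-17,0.01,0,0,0,  23,0,0,0,0,0,0,  22,0,0,0,0,0,0,  23,0,0,0,0,0,0,  22,0,0,0,0,0,0,  23,0,0,0,0,0,0,  22,0,0,0,0,0,0,  8,0,0,0,0,0,0,  7,0,0,0,0,0,0,  8,0,0,0,0,0,0,  5,0,0,0,0,0,0, 0,0,0,0,0,0,0]'
python3 -m crank '[2,0,0,0,0,0,0, 2,0,0,0,0,0,0, 0,0,0,0,0,0,0]'
```

```text
time: 9.9
position: [0.367, 0.0869, 0.0322]
eef_rot: [-1.318, 1.135, 1.318]
force: [-0.6, -0.0, 0.1]
opening: 0.116
time: 10.2
position: [0.3673, 0.0868, 0.0284]
eef_rot: [-1.319, 1.135, 1.318]
force: [-0.8, -0.1, 0.8]
opening: 0.113
```

```bash
python3 -m crank '[2,0,0,0,0,0,0, 1,0,0,0,0,0,0, 0,0,0,0,0,0,0]'; python3 -m crank '[1,0,0,0,0,0,0, 1,0,0,0,0,0,0, 0,0,0,0,0,0,0]'
```

```text
time: 10.5
position: [0.367, 0.0869, 0.0252]
eef_rot: [-1.318, 1.135, 1.318]
force: [0.1, 0.3, -0.4]
opening: 0.119
time: 10.8
position: [0.3673, 0.087, 0.0243]
eef_rot: [-1.32, 1.137, 1.318]
force: [-3.8, -2.0, 17.0]
opening: 0.113
```

```bash
python3 -m crank '[-1,0,0,0,0,0,0, 0,0,0,0,0,0,0.4, 0,0,0,0,0,0,0.4, 0,0,0,0,0,0,0.4, -5,0,0,0,0,0,0.4, -15,0,0,0,0,0,0.4, -30,0,0,0,0,0,0.4, -40,0,0,0,0,0,0.4, -40,0,0,0,0,0,0.8, -40,0,0,0,0,0,0.8, 0,0,0,0,0,0,0.8]'; python3 - <<'E'
from h import *
print(arm.get_state()['q'].round(2)); snap('wrist','w4'); cv2.imwrite('pics/w4b.png',cv2.resize(cv2.imread('pics/w4.png'),(800,600),interpolation=cv2.INTER_CUBIC))
plan([((.43,.23,.21),.75,8,.8),((.369,.357,.19),-.6,11,.8)])
E
```

```text
time: 11.9
position: [0.3718, 0.0877, 0.1997]
eef_rot: [-1.329, 1.129, 1.305]
force: [0.6, -1.2, 0.2]
opening: 0.804
[ 0.84 -0.14 -1.09  2.2  -0.14  1.01  1.55]
-2,-10,17,0.12,0,0,0.8,  -1,-8,17,0.12,0,0,0.8,  -2,-6,19,0.12,0,0,0.8,  -1,-4,19,0.12,0,0,0.8,  -2,-1,19,0.13,0,0.01,0.8,  -2,1,20,0.12,0,0,0.8,  -1,4,19,0.12,0,0,0.8,  -2,5,18,0.12,0,0,0.8,  2,12,4,0.12,0,0,0.8,  2,13,2,0.13,0,0,0.8,  1,13,1,0.12,0,0,0.8,  2,13,-1,0.12,0,0,0.8,  2,12,-2,0.12,0,0,0.8,  2,12,-4,0.13,0,0,0.8,  2,12,-6,0.12,0,0,0.8,  2,11,-7,0.12,0,0,0.8,  1,10,-8,0.12,0,0,0.8,  2,9,-9,0.13,0,0,0.8,  2,8,-10,0.12,0,0,0.8 

end [0.3694 0.3572 0.19  ]
```

View pics/w4b.png

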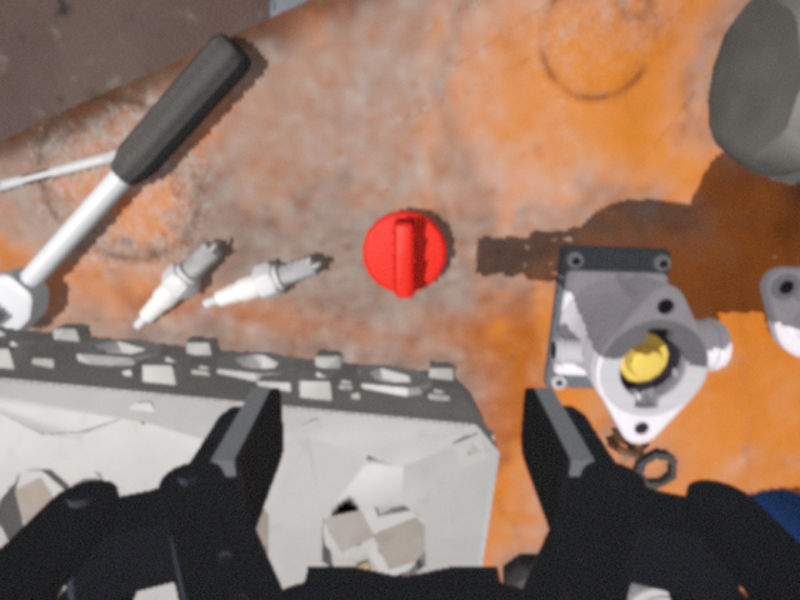

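The plug stands upright and let go at (404,250). The housing holes are clearly visible at (665,306) and (641,429). On to the outlet.

```bash
python3 -m crank '[-2,-10,17,0.12,0,0,0.8,  -1,-8,17,0.12,0,0,0.8,  -2,-6,19,0.12,0,0,0.8,  -1,-4,19,0.12,0,0,0.8,  -2,-1,19,0.13,0,0,0.8,  -2,1,20,0.12,0,0,0.8,  -1,4,19,0.12,0,0,0.8,  -2,5,18,0.12,0,0,0.8,  2,12,4,0.12,0,0,0.8,  2,13,2,0.13,0,0,0.8,  1,13,1,0.12,0,0,0.8,  2,13,-1,0.12,0,0,0.8,  2,12,-2,0.12,0,0,0.8,  2,12,-4,0.13,0,0,0.8,  2,12,-6,0.12,0,0,0.8,  2,11,-7,0.12,0,0,0.8,  1,10,-8,0.12,0,0,0.8,  2,9,-9,0.13,0,0,0.8,  2,8,-10,0.12,0,0,0.8, 0,0,0,0,0,0,0.8]'
python3 - <<'E'
from h import *
c=lambda u,v,z: ray('w4',(u+.5)*.7-.5,(v+.5)*.7-.5,z)
a,b=c(665,306,.08),c(641,429,.08);d=b-a; print('bore w4',(a+b)/2,np.linalg.norm(d),np.arctan2(d[1],d[0]))
p=c(404,225,.03);print('plug',c(404,250,.0185))
s=arm.get_state(); print(s['q'].round(2),s['position'],Rn.from_rotvec(s['eef_rot']).as_matrix().round(3))
snap('wrist','w5'); cv2.imwrite('pics/w5b.png',cv2.resize(cv2.imread('pics/w5.png'),(800,600),interpolation=cv2.INTER_CUBIC))
E
```

```text
time: 13.95
position: [0.3613, 0.3568, 0.185]
eef_rot: [0.458, 1.526, -0.461]
force: [0.5, 0.3, -0.5]
opening: 0.798
bore w4 [0.39870064 0.22669471 0.08      ] 0.07253317500535156 0.12140634889416516
plug [0.36809156 0.08723726 0.0185    ]
[-0.05  0.29 -0.91  1.94  0.26  1.04 -1.66] [0.36129197 0.35676565 0.18502318] [[-0.005  0.553  0.833]
 [-0.001  0.833 -0.553]
 [-1.    -0.003 -0.003]]
```

View pics/w5b.png

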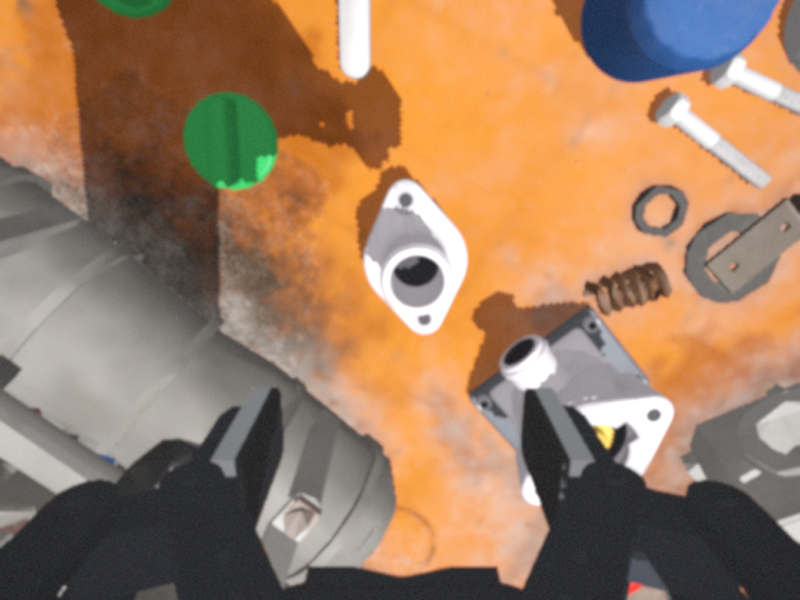

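Outlet holes are at (406,200) and (425,320), with the neck rim centred near (415,276). I'll check its position and how close the manifold's edge is.

```bash
python3 - <<'E'
from h import *
c=lambda u,v,z: ray('w5',(u+.5)*.7-.5,(v+.5)*.7-.5,z)
a,b=c(406,200,.023),c(425,320,.023);d=a-b; print('outlet',(a+b)/2,np.linalg.norm(d),np.arctan2(d[1],d[0]),'neck',c(415,276,.067))
for u,v in [(80,205),(220,325),(300,390),(370,440),(395,490)]: print((u,v),[c(u,v,z).round(3)[:2] for z in (.08,.12,.16)])
s=arm.get_state();R=Rn.from_rotvec(s['eef_rot']).as_matrix(); o=np.array([.370,.357,.19])
print(R.T@(o-s['position']))
E
```

```text
outlet [0.3703006  0.35567418 0.023     ] 0.07273857182711208 1.1459072485380508 neck [0.37117304 0.3595033  0.067     ]
(80, 205) [array([0.263, 0.476]), array([0.286, 0.467]), array([0.309, 0.458])]
(220, 325) [array([0.279, 0.395]), array([0.3  , 0.399]), array([0.32 , 0.404])]
(300, 390) [array([0.291, 0.344]), array([0.309, 0.357]), array([0.328, 0.37 ])]
(370, 440) [array([0.304, 0.3  ]), array([0.32, 0.32]), array([0.337, 0.34 ])]
(395, 490) [array([0.297, 0.267]), array([0.315, 0.292]), array([0.333, 0.317])]
[-0.00477663  0.00532307  0.00571171]
```

```bash
python3 - <<'E'
from h import *
plan([((.370,.357,.12),-.59,4,.62),((.370,.357,.033),-.59,7,.62)],dr=3)
E
```

```text
16,1,1,0.001,-0.001,0.001,0.62,  17,2,2,0.001,0,0.001,0.62,  16,1,1,0.001,-0.001,0.001,0.62,  16,1,2,0.001,0,0.001,0.62,  12,0,0,0,0,0,0.62,  13,0,0,0,0,0,0.62,  12,0,0,0,0,0,0.62,  13,0,0,0,0,0,0.62,  12,0,0,0,0,0,0.62,  13,0,0,0,0,0,0.62,  12,0,0,0,0,0,0.62 

end [0.3699 0.3565 0.0332]
```

```bash
python3 -m crank '[16,1,1,0.001,-0.001,0.001,0.62,  17,2,2,0.001,0,0.001,0.62,  16,1,1,0.001,-0.001,0.001,0.62,  16,1,2,0.001,0,0.001,0.62, 0,0,0,0,0,0,0.62]' 60;  python3 - <<'E'
from h import *
plan([((.370,.357,.033),-.59,7,.62)],dr=3)
E
```

```text
time: 14.5
position: [0.3707, 0.3541, 0.1187]
eef_rot: [0.465, 1.521, -0.469]
force: [0.0, -0.2, -0.3]
opening: 0.617
12,0,0,-0.001,0,0,0.62,  12,1,-1,-0.001,0,0.001,0.62,  13,0,0,-0.001,0,0,0.62,  12,0,0,0,0,0,0.62,  12,1,-1,-0.001,0,0.001,0.62,  12,0,0,-0.001,0,0,0.62,  13,0,0,-0.001,0,0,0.62 

end [0.3701 0.3567 0.0327]
```

```bash
python3 -m crank '[12,1,-1,0,0,0,0.62,  12,1,-1,0,0,0.001,0.62,  13,0,0,0,0,0,0.62,  12,0,0,0,0,0,0.62,  12,0,0,0,0,0.001,0.62,  12,0,0,0,0,0,0.62,  12,0,0,0,0,0,0.62, 0,0,0,0,0,0,0.62]' && python3 -m crank '[0,0,0,0,0,0,0, 0,0,0,0,0,0,0, 0,0,0,0,0,0,0, 0,0,0,0,0,0,0, 0,0,0,0,0,0,0,0,0,0,0,0,0,0]' 60; python3 -c "
from h import *
s=arm.get_state();print(s['moment'],s['force'],Rn.from_rotvec(s['eef_rot']).as_matrix().round(3))"
```

```text
time: 15.3
position: [0.3707, 0.3584, 0.0352]
eef_rot: [0.468, 1.518, -0.465]
force: [-0.0, -0.4, 0.5]
opening: 0.621
time: 15.9
position: [0.372, 0.3596, 0.0374]
eef_rot: [0.47, 1.516, -0.462]
force: [-0.2, 0.1, -1.2]
opening: 0.404
[-0.04440554  0.02838105 -0.00750939] [-0.17202113  0.14871454 -1.21942548] [[ 0.005  0.561  0.828]
 [ 0.004  0.828 -0.561]
 [-1.     0.006  0.002]]
```

```bash
python3 -m crank '[-10,0,0,0,0,0,0, -25,0,0,0,0,0,0, -35,0,0,0,0,0,0, -35,0,0,0,0,0,0, -30,0,0,0,0,0,0, -5,0,0,0,0,0,0, 0,0,0,0,0,0,0]' 90;  python3 - <<'E'
from h import *
s=arm.get_state();print(s['force'],s['q'].round(2))
snap('wrist','w6'); cv2.imwrite('pics/w6b.png',cv2.resize(cv2.imread('pics/w6.png'),(800,600),interpolation=cv2.INTER_CUBIC))
plan([((.398,.2275,.175),-1.605,11,0)],dr=3)
E
```

```text
time: 16.6
position: [0.3716, 0.3594, 0.1782]
eef_rot: [0.471, 1.514, -0.461]
force: [0.8, -0.9, -2.0]
opening: 0.398
[ 0.80906375 -0.86471169 -1.96697719] [-0.05  0.31 -0.9   1.94  0.29  1.02 -1.68]
0,-8,9,0.092,0,-0.001,0,  0,-8,9,0.092,0,0,0,  0,-7,10,0.091,0,-0.001,0,  1,-6,11,0.092,0,0,0,  0,-4,11,0.092,0,-0.001,0,  0,-4,12,0.092,0,0,0,  0,-3,12,0.091,0,-0.001,0,  0,-1,12,0.092,0,0,0,  0,-1,12,0.092,0,-0.001,0,  1,1,12,0.092,0,0,0,  0,2,12,0.092,0,-0.001,0 

end [0.3984 0.2274 0.1747]
```

View pics/w6b.png

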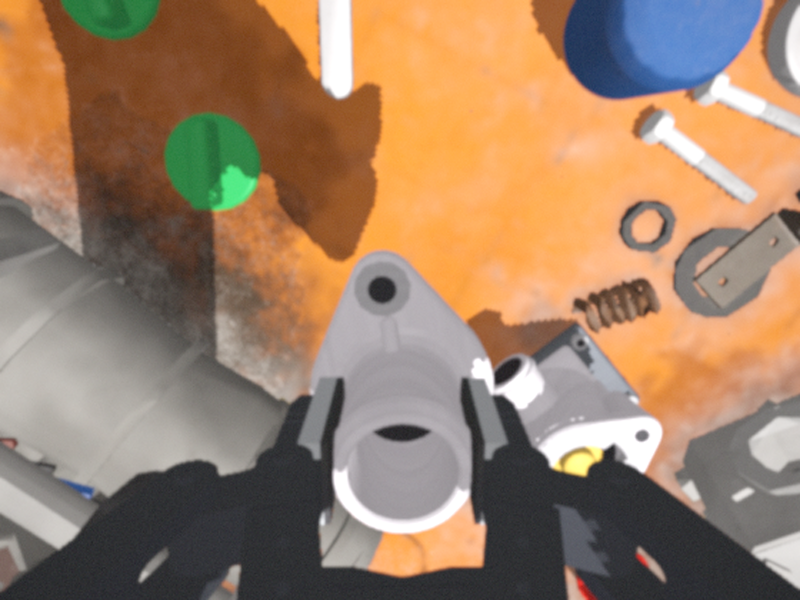

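```bash
python3 - <<'E'
from h import *
c=lambda u,v,z: ray('w6',(u+.5)*.7-.5,(v+.5)*.7-.5,z)
s=arm.get_state();R=Rn.from_rotvec(s['eef_rot']).as_matrix();p=s['position']
for dz in (.0,.02,.0296):
    l,r,m=c(333,465,p[2]+dz),c(473,465,p[2]+dz),c(403,530,p[2]+dz)
    print(dz,'rim w',np.linalg.norm(l-r),'centre tool',(R.T@((l+r)/2-p)*1000).round(1),'near pt',(R.T@(m-p)*1000).round(1))
for dz in (-.0144,-.03): h=c(381,289,p[2]+dz); print('hole tool',(R.T@(h-p)*1000).round(1))
E
```

```text
0.0 rim w 0.04367440172571174 centre tool [ -0.1 -20.1   0.9] near pt [ -0.2 -44.6   0.9]
0.02 rim w 0.03761477944483676 centre tool [-20.   -6.3   0.8] near pt [-20.1 -27.4   0.8]
0.0296 rim w 0.03470616075001668 centre tool [-29.6   0.4   0.8] near pt [-29.7 -19.1   0.8]
hole tool [14.5 32.9 -5.9]
hole tool [30.1 28.3 -6.5]
```

```bash
python3 -m crank '[0,-8,9,0.092,0,-0.001,0,  0,-8,9,0.092,0,0,0,  0,-7,10,0.091,0,-0.001,0,  1,-6,11,0.092,0,0,0,  0,-4,11,0.092,0,-0.001,0,  0,-4,12,0.092,0,0,0,  0,-3,12,0.091,0,-0.001,0,  0,-1,12,0.092,0,0,0,  0,-1,12,0.092,0,-0.001,0,  1,1,12,0.092,0,0,0,  0,2,12,0.092,0,-0.001,0, 15,0,0,0,0,0,0, 15,0,0,0,0,0,0, 8,0,0,0,0,0,0, 0,0,0,0,0,0,0]';  python3 - <<'E'
from h import *
s=arm.get_state();print(s['force'],s['q'].round(2),s['position'],Rn.from_rotvec(s['eef_rot']).as_matrix().round(3))
snap('wrist','w7'); cv2.imwrite('pics/w7b.png',cv2.resize(cv2.imread('pics/w7.png'),(800,600),interpolation=cv2.INTER_CUBIC))
E
```

```text
time: 18.15
position: [0.3963, 0.2269, 0.1343]
eef_rot: [1.23, 1.197, -1.239]
force: [-0.9, -0.7, -2.4]
opening: 0.388
[-0.87761346 -0.7166608  -2.40380809] [ 0.05  0.21 -0.71  2.1   0.17  0.89 -2.36] [0.39630683 0.22688223 0.13432581] [[-0.006  0.999 -0.034]
 [-0.001 -0.034 -0.999]
 [-1.    -0.006  0.001]]
```

View pics/w7b.png

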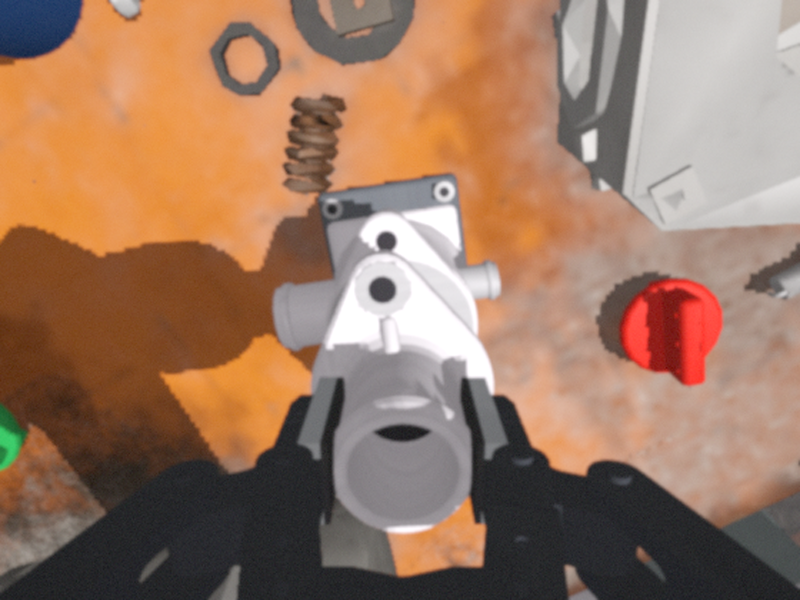

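The outlet's ear hole is at (381,290) and the housing's at (386,241). I'll compare them by calibration.

```bash
python3 - <<'E'
from h import *
c=lambda u,v,z: ray('w7',(u+.5)*.7-.5,(v+.5)*.7-.5,z)
s=arm.get_state();R=Rn.from_rotvec(s['eef_rot']).as_matrix();p=s['position']
o=c(381,290,p[2]-.0144);h=c(386,241,.08);print('world',o,h,'diff mm',((h-o)*1000).round(1)); print('tool',(R.T@(o-p)*1000).round(1),(R.T@(h-p)*1000).round(1))
print('expected outlet hole @bore ref', np.array([.398,.2278])+.036*np.array([np.cos(.123),np.sin(.123)]))
a,b=c(332,208,.010),c(444,190,.010);d=a-b;print('plate edge dir',np.arctan2(d[1],d[0])-np.pi/2, 'plate pts',a,b)
for dz in(.0296,): 
    l,r,m=c(332,465,p[2]+dz),c(473,465,p[2]+dz),c(402,531,p[2]+dz);print('rim',(R.T@((l+r)/2-p)*1000).round(1),(R.T@(m-p)*1000).round(1))
E
```

```text
world [0.42869862 0.23238706 0.1210547 ] [0.43518019 0.2317241  0.08      ] diff mm [  6.5  -0.7 -41.1]
tool [14.3 31.3 -5.9] [55.3 38.  -5.4]
expected outlet hole @bore ref [0.43372802 0.23221684]
plate edge dir 0.12456887885486934 plate pts [0.43813608 0.26025883 0.01      ] [0.44508195 0.20478824 0.01      ]
rim [-29.6   0.3   0.6] [-29.5 -19.3   0.5]
```

```bash
python3 - <<'E'
from h import *
s=arm.get_state();R=Rn.from_rotvec(s['eef_rot']).as_matrix();p=s['position']
im=cv2.imread('pics/w7.png'); x0,y0,x1,y1=200,180,360,390; k=4
A=cv2.resize(im[y0:y1,x0:x1],None,fx=k*.95,fy=k*.95,interpolation=cv2.INTER_CUBIC); k*=.95
t=np.linspace(0,2*np.pi,90)
def circ(yc,zc,dz,r,col,ang=0):
    pts=[]
    for a in t:
        X=p+R@np.array([-dz,yc+r*np.cos(a),zc+r*np.sin(a)]); u=proj('w7',X); pts.append((u-[x0,y0]+.5)*k)
    cv2.polylines(A,[np.round(pts).astype(int)],True,col,1,cv2.LINE_AA)
for yc,sl,col in [(.0003,0,(0,0,255)),(-.004,0,(0,255,0)),(-.0063,.0096,(255,0,0))]:
    circ(yc,.0006,.0296-sl,.0195,col); 
    e=np.array([.036*np.cos(.16),-.036*np.sin(.16)]); circ(yc+e[0],.0006+e[1],-.0144-sl,.004,col)
cv2.imwrite('pics/ov.png',A); print(A.shape)
E
```

```text
(798, 608, 3)
```

View pics/ov.png

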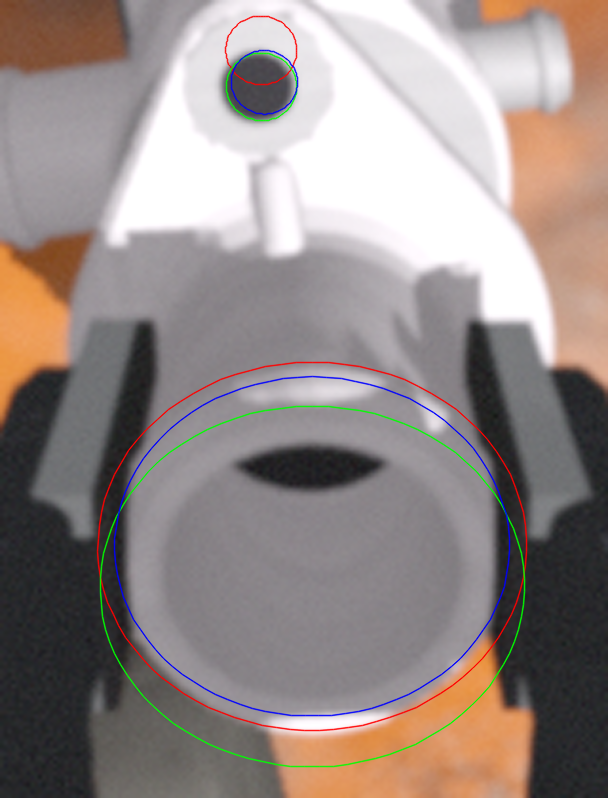

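```bash
python3 - <<'E'
from h import *
from scipy.optimize import least_squares
s=arm.get_state();R=Rn.from_rotvec(s['eef_rot']).as_matrix();p=s['position']
def P(X): return (proj('w7',p+R@np.array(X))-[200,180]+.5)*3.8
for X in [(0,11,17),(0,11,-17),(0,-11,17),(-2,11,17)]: print('tip',X,P(np.array(X)/1000).round(0))
t=np.linspace(0,2*np.pi,181)
def model(yc,zc,sl,tl,tl2,r):
    # outlet frame origin at grip point(28 above flange underside) : tool x = sl-.0046.. ; TCP was .0374, grip .042
    o=np.array([-.0046+sl,yc,zc]); Rt=Rn.from_rotvec([0,tl2,tl]).as_matrix()
    rim=np.array([P(o+Rt@np.array([-.025,r*np.cos(a),r*np.sin(a)])) for a in t])
    h=P(o+Rt@np.array([.019,.036*np.cos(.16),-.036*np.sin(.16)]))
    hs=P(o+Rt@np.array([.019,.036*np.cos(.16),-.036*np.sin(.16)+.001]))[0]-h[0]
    return np.array([rim[:,0].min(),rim[:,0].max(),rim[:,1].min(),rim[:,1].max(),h[1]])
obs=np.array([130,497,407,735,85])
for r in (.018,.0185,.019,.0195):
  for fix in (0,1,2):
    def f(q):
        sl=0 if fix==1 else q[2]; tl=0 if fix==2 else q[3]
        return model(q[0],q[1],sl,tl,0,r)-obs
    q=least_squares(f,[0,0,0,0],x_scale=[.001,.001,.001,.01]).x; print(r,['free','noslip','notilt'][fix],(q*1000).round(1),f(q).round(0))
E
```

```text
tip (0, 11, 17) [463. 306.]
tip (0, 11, -17) [149. 306.]
tip (0, -11, 17) [456. 483.]
tip (-2, 11, 17) [465. 314.]
0.018 free [-5.6  0.8  4.8 -0.8] [-5.  5.  2. -4.  3.]
0.018 noslip [ -3.1   0.8  -0.  -19.1] [-13.  13.  -3.   9.  -5.]
0.018 notilt [-5.5  0.8  4.8  0. ] [-5.  5.  2. -4.  2.]
0.0185 free [-6.5  0.8  6.9 21. ] [-7.  7.  2. -6.  4.]
0.0185 noslip [-2.9  0.8  0.  -1.8] [-18.  18.  -3.  13.  -8.]
0.0185 notilt [-6.6  0.8  6.5  0. ] [-8.  8. -2. -4.  7.]
0.019 free [-7.4  0.8  8.8 41.8] [-9.  9.  2. -7.  5.]
0.019 noslip [-2.7  0.8  0.  17. ] [-24.  24.  -3.  17. -11.]
0.019 notilt [-7.7  0.8  8.3  0. ] [-10.  10.  -6.  -3.  11.]
0.0195 free [-8.2  0.8 10.7 61.6] [-11.  11.   3.  -9.   6.]
0.0195 noslip [-2.5  0.8  0.  36.6] [-29.  29.  -3.  21. -13.]
0.0195 notilt [-8.8  0.8 10.1  0. ] [-12.  12. -10.  -3.  16.]
```

```bash
python3 -m crank '[0,2,0,0.01,0,0,0, 0,2,0,0.01,0,0,0, 0,2,0,0.005,0,0.003,0, 4,1,-0.5,0,0,0.003,0, 4,0,0,0,0,0,0, 4,0,0,0,0,0,0, 0,0,0,0,0,0,0,0,0,0,0,0,0,0]' 110;  python3 - <<'E'
from h import *
s=arm.get_state();print(s['force'],s['moment'],s['position'],Rn.from_rotvec(s['eef_rot']).as_matrix().round(3))
snap('wrist','w8'); c=lambda u,v,z: ray('w8',u,v,z)
im=cv2.cvtColor(cv2.imread('pics/w8.png'),cv2.COLOR_BGR2GRAY)
m=(im<75).astype(np.uint8)[140:230,230:310]; n,l,st,ce=cv2.connectedComponentsWithStats(m)
for i in range(1,n):
    if st[i,4]>15: print(st[i],ce[i]+[230,140])
E
```

```text
time: 19.0
position: [0.4054, 0.2283, 0.1247]
eef_rot: [1.256, 1.177, -1.249]
force: [-0.0, -0.1, -3.1]
opening: 0.391
[-3.00784333e-04 -5.73719353e-02 -3.12167348e+00] [-0.00735421 -0.02157918  0.0044492 ] [0.4054476  0.22829078 0.12466948] [[ 0.005  0.998 -0.059]
 [ 0.001 -0.059 -0.998]
 [-1.     0.005 -0.001]]
[ 11  20  20  11 145] [249.3862069  165.15862069]
[ 1 22  6  6 27] [233.11111111 164.88888889]
[ 30  56  15  14 148] [267.00675676 202.60135135]
```

```bash
python3 -m crank '[0,-1.8,0.5,0,0,0,0, 2,0,0,0,0,0,0, 2,0,0,0,0,0,0, 0,0,0,0,0,0,0]'; python3 -m crank '[1,0,0,0,0,0,0, 1,0,0,0,0,0,0, 1,0,0,0,0,0,0, 0,0,0,0,0,0,0]'; python3 -m crank '[1,0,0,0,0,0,0, 1,0,0,0,0,0,0, 0,0,0,0,0,0,0]';
```

```text
time: 19.45
position: [0.4037, 0.2278, 0.1207]
eef_rot: [1.256, 1.177, -1.249]
force: [0.3, 0.7, -1.9]
opening: 0.394
time: 19.85
position: [0.4039, 0.2279, 0.1178]
eef_rot: [1.256, 1.177, -1.248]
force: [-0.1, 0.8, -1.5]
opening: 0.39
time: 20.15
position: [0.4039, 0.2279, 0.1158]
eef_rot: [1.256, 1.177, -1.248]
force: [-0.1, 0.4, -2.7]
opening: 0.393
```

```bash
for i in 1 2 3; do python3 -m crank '[1,0,0,0,0,0,0, 1,0,0,0,0,0,0, 0,0,0,0,0,0,0]' | sed -n '1,2p;4p'; done
```

```text
time: 20.45
position: [0.4041, 0.2279, 0.1149]
force: [-2.4, -2.4, 6.2]
time: 20.75
position: [0.4035, 0.2272, 0.1117]
force: [-1.4, -0.8, -1.4]
time: 21.05
position: [0.4036, 0.2273, 0.11]
force: [-2.9, -3.7, 5.3]
```

```bash
python3 -m crank '[0,-0.7,0.7,0,0,0,0, 0,0,0,0,0,0,0, 0,0,0,0,0,0,0]' | sed -n '1,2p;4p'; python3 -m crank '[1,0,0,0,0,0,0, 0.5,0,0,0,0,0,0, 0,0,0,0,0,0,0, 0,0,0,0,0,0,0]' | sed -n '1,2p;4p'; python3 -c "
from h import *
s=arm.get_state();print(s['moment'],s['force'],Rn.from_rotvec(s['eef_rot']).as_matrix().round(3))"
```

```text
time: 21.35
position: [0.4035, 0.2272, 0.11]
force: [-1.8, -2.9, 3.6]
time: 21.75
position: [0.4036, 0.2272, 0.109]
force: [-2.0, -3.1, 6.8]
[-0.91433641  0.63224077  0.03429992] [-1.99914102 -3.06499216  6.80378353] [[ 0.006  0.998 -0.06 ]
 [ 0.    -0.06  -0.998]
 [-1.     0.006 -0.   ]]
```

```bash
python3 -m crank '[0,-0.7,1,0,0,0,0, 0,0,0,0,0,0,0, 0,0,0,0,0,0,0]' | sed -n '1,2p;4p'; for i in 1 2; do python3 -m crank '[0.7,0,0.3,0,0,0,0, 0.7,0,0,0,0,0,0, 0,0,0,0,0,0,0, 0,0,0,0,0,0,0]' | sed -n '1,2p;4p'; done; python3 -c "
from h import *
s=arm.get_state();print(s['moment'],s['force'],Rn.from_rotvec(s['eef_rot']).as_matrix().round(3))"
```

```text
time: 22.05
position: [0.4034, 0.2272, 0.1092]
force: [-1.4, -2.7, 5.8]
time: 22.45
position: [0.4035, 0.2272, 0.1083]
force: [-1.7, -1.7, 9.3]
time: 22.85
position: [0.4036, 0.2271, 0.1073]
force: [-3.3, -3.2, 12.3]
[-0.66578481  0.90030584 -0.02505905] [-3.30042266 -3.23891292 12.25246446] [[ 0.008  0.998 -0.059]
 [ 0.002 -0.059 -0.998]
 [-1.     0.008 -0.003]]
```

```bash
for i in 1 2 3 4; do python3 -m crank '[0,0,0,0,0,0,0, 0,0,0,0,0,0,0, 0,0,0,0,0,0,0, 0,0,0,0,0,0,0]' | sed -n '1,2p;4,5p'; done; python3 - <<'E'
from h import *
snap('wrist','w9'); cv2.imwrite('pics/w9b.png',cv2.resize(cv2.imread('pics/w9.png'),(800,600),interpolation=cv2.INTER_CUBIC))
E
```

```text
time: 23.25
position: [0.4036, 0.2271, 0.1073]
force: [-2.8, -2.5, 9.7]
opening: 0.395
time: 23.65
position: [0.4036, 0.2271, 0.1073]
force: [-3.0, -2.6, 10.3]
opening: 0.392
time: 24.05
position: [0.4036, 0.2272, 0.1073]
force: [-2.3, -3.5, 10.8]
opening: 0.39
time: 24.45
position: [0.4036, 0.2271, 0.1073]
force: [-2.4, -2.8, 10.9]
opening: 0.391
```

View pics/w9b.png

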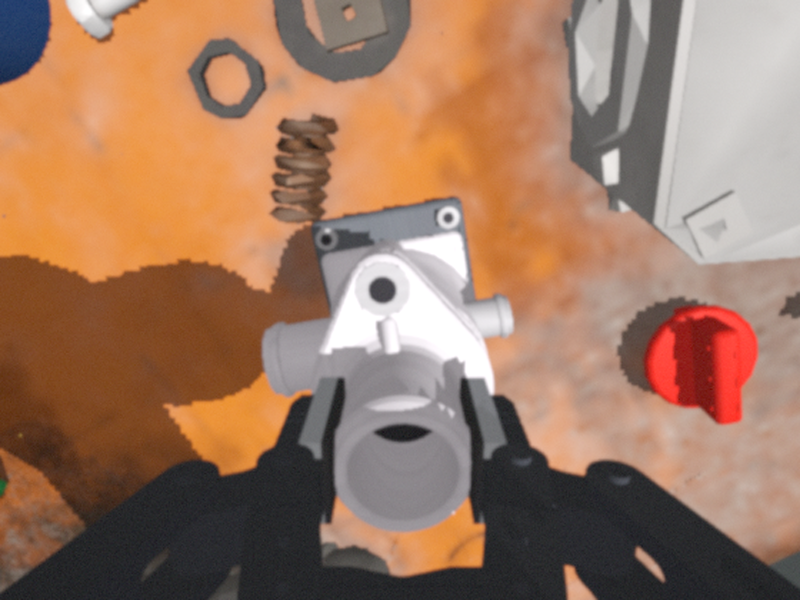

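The outlet is seated. Its ear lies over the housing's ear, its pixel position in the hand is unchanged (381,290), and the plug still stands at (705,355). The push is about 10.6 N at the wrist plus about 2.5 N of outlet weight, so I'll press slightly more and then hold.

```bash
python3 -m crank '[0.6,0,0,0,0,0,0, 0,0,0,0,0,0,0, 0,0,0,0,0,0,0, 0,0,0,0,0,0,0]' | sed -n '1,2p;4p'; for i in 1 2 3; do python3 -m crank '[0,0,0,0,0,0,0, 0,0,0,0,0,0,0, 0,0,0,0,0,0,0, 0,0,0,0,0,0,0, 0,0,0,0,0,0,0]' | sed -n '1,2p;4,5p'; done
```

```text
time: 24.9
position: [0.4036, 0.2271, 0.1068]
force: [-3.1, -2.7, 12.4]
time: 25.4
position: [0.4036, 0.2271, 0.1068]
force: [-3.3, -3.1, 13.2]
opening: 0.391
time: 25.9
position: [0.4036, 0.2271, 0.1068]
force: [-3.8, -2.1, 13.2]
opening: 0.39
time: 26.4
position: [0.4036, 0.2272, 0.1068]
force: [-3.1, -3.7, 12.3]
opening: 0.393
```

```bash
python3 -c "
from h import *
print(arm.sign_off()); s=arm.get_state(); print(s['time'],s['force'],s['position'])"
```

```text
the job is handed in; nothing more can be done
None
the job is handed in; nothing more can be done
```

The job is handed in at about 26 s, with the arm still holding the outlet down at about 15 N; no verdict was reported. I turned the red plug counterclockwise to its stop, lifted it out and stood it on the bench near (0.367, 0.087), about 14 cm from the bore. I then put the outlet in the bore and pressed it onto the thermostat.

**Last checks**
- **Push:** over the last 1.5 s the wrist read 12.3–13.2 N. Adding about 2.5 N for the outlet's weight gives about 15 N on the housing. The opening held at 0.39.
- **Height:** the flange sits about 3.4 mm above the face, worked out from the tool height. The force also rose about 3 N per mm, close to the spring rate you gave.
- **Ears:** they measure 0.125 rad on the outlet against 0.123 rad on the housing.
- **Bystanders:** the arm did not go near the filter, bearing or screws, but I did not measure their positions at the end.

**What disagreed**
- **Grip off centre:** the neck sat about 4–5 mm off centre in the jaws, and my readings of that differed by a few mm. I corrected for it; the spigot touched the bore edge lightly (about 6 N at the wrist), then slid in.
- **Side force:** a steady 4–5 N side force remains, so the spigot is leaning on the bore wall.
- **Camera bias:** the top camera placed the bore and the outlet about 3 mm off in x compared with the wrist camera, so I went by the wrist camera.

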